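# Unlock the mandoline's food carriage and run it up to the loading stop

## Task

The mandoline's food carriage is parked over the blade and locked there. Slide the steel lock on the carriage fully to the left so that its bolt comes out of the right-hand rail, then run the carriage by its handle all the way up the ramp against the top stops, ready for loading. Leave the lock open, the carriage standing there by itself, and the things around it undisturbed.

Things in the scene. Friction and masses are not known exactly. Their poses are not given: they have to be found in the camera images.
- mandoline: Mandoline 380 mm long, 150 wide, fixed. Its deck, between two aluminium rails (tops 9 mm above the deck), slopes up at 25 degrees towards the body's +x, away from the robot; +y left, +z up. Origin: on the worktop under the deck's middle, where the deck is 110 mm high. Black grip at the head, two rubber stops below it, black toe at the foot, wire leg.
- lock_tab (a point): Top centre of the steel lock tab: 20 mm along the ramp, 14 across, 22 tall above the carriage plate. Axes: x up the ramp, y left, z square to the deck. The handle overhangs it: reach in from down the ramp, tool 30-50 deg from vertical, fingers pointing down and up-ramp. Clear 29 mm down-ramp and 50 mm left of it; to its right a bolt (top 16 mm below the tab's: stay above it) runs to rail lugs.
- handle_top (a point): Top centre of the carriage's black bridge handle: a level bar across the ramp, 126 mm long, 36 wide along the ramp, 22 thick, on end posts (inner faces 45 mm from the middle). Square to the deck its top is at 66 mm, underside 44, carriage plate's top 10, lock tab's top 32. The tab's centre is 28 mm down-ramp of the bar's. Axes as lock_tab; rides with the carriage.
- lock (a joint): Lock slide, m: 0 = fully locked, grows as the tab goes to the left, 0.018 = fully open at its stop. The bolt is clear of the lugs from 0.012. It slides stiffly (about 2 N) and stays where it is left.
- carriage (a joint): Carriage along the ramp, m: 0 = parked and locked (about 1 mm of play), grows up the ramp, 0.120 = against the top stops; it can also go 0.060 down. Sliding takes about 4 N uphill, and it stays where it is left.
- bowl_1: White ceramic bowl, 200 mm across, 90 mm high, bystander; origin under its middle.
- jar_2: Jar with a dark lid, 64 mm across, 99 mm high, bystander to the right of the mandoline; origin under its middle.
- spice_jar_5: Spice jar with a red cap, 45 mm across, 109 mm high, bystander to the right of the mandoline; origin under its middle.
- mug_sage: Grey-green mug, 76 mm across (108 mm with its handle), 90 mm high, bystander; origin under its middle.

How it is judged:
By the outcome, as a careful person would: the job done as asked, in the order asked, and still so for the second after the job is handed in, with the robot touching nothing.
It also fails if it takes over 58 s, if anything falls off the work surface, if the arm or the gripper's body presses on something with over 40 N, if the wrist force passes 120 N, or if a joint passes its speed limit or range.

## Robot

A 6-joint arm with a two-finger parallel gripper is mounted at the origin on a cart in front of the work surface, level with it; the furniture and walls round the work are solid. World frame = base frame: x ahead of the robot, y to its left, z up, the work surface at z = 0. Lengths are in m, angles in rad, forces in N, time in s.
With the tool pointing down it reaches from about 0.35 to 0.975 m from the base axis. Payload 4.9 kg.
Tool frame: the origin (TCP) lies midway between the tips of the shut fingers; the grasp point (between the pads) lies manip.tcp_to_grasp behind it (manip.tcp_to_grasp is the distance from the TCP to the grasp point, in m); z points along the fingers, y is the line along which they close (so a half turn about z gives the same grasp; the last joint's range is limited). The gripper opens to 85 mm and grips with 20 to 120 N. Pads are 22 mm wide; open, the fingers measure 114 mm over their backs; the gripper's body (76 mm by 85 mm) begins 54 mm behind the grasp point. The pads swing forward as they close: fully open they stand 13 mm farther back than shut.
Start: joints at [1.138, 0.053, 1.613, -0, 1.476, -0.119], TCP at [0.193, 0.594, 0.231] pointing down, gripper open.
Joint ranges: [-3.01, 3.01], [-1.01, 2.22], [0.06, 2.58], [-1.02, 4.17], [0.09, 2.62], [-3.14, 3.14]. Speed limits (rad/s): [2.57, 2.57, 3.14, 3.14, 3.14, 3.14].

## Interface

Orientations are given as a unit quaternion [w, x, y, z].
In Python, from plant import manip, grab_frame, calibration, job_done gives the robot as it stands.
- The arm moves only by the tool send_rows, never from a script. Its argument "rows" is a list of rows, each an object of numbers: "x", "y", "z": the shift along the tool's x, y, z normalised to -1 to 1, where 1 is 15 cm; "wx", "wy", "wz": the turn, a rotation vector about the tool's x, y, z normalised to -1 to 1, where 1 is pi/4 rad; "hand": the opening, from -1 (shut) to 1 (fully open). In form: [{"x": .., "y": .., "z": .., "wx": .., "wy": .., "wz": .., "hand": ..}, ...]. A call has exactly 10 rows; each row shifts and turns the commanded pose from where the row before left it, along the tool's axes as they then stand; what a row does not reach is not made up. A row lasts 1/12 s, in which the tool goes at most 41.7 mm and 7.16 degrees, less where a joint would pass 70% of its speed; a pose out of reach is approached as far as the arm can. A call with a number of a shift or a turn outside -1 to 1 is refused whole. A call with a gripper value outside its range is refused whole. The fingers move at their own pace and stop on an object; the grip force is fixed at half the most. Time passes only in rows, so rows that do not move let the fingers close, or fill a call up. It gives the time, the measured TCP pose, the force, the opening and the grip force at its end, in the units of the state.
- manip.state(): the state, without advancing time (a new reading comes with each control period).
- grab_frame(name): name is "scene" or "top" or "wrist"; returns the picture (384x512x3 uint8, blue, green, red); there is no depth.
- calibration(name): a dict with "camera_matrix" (3x3 intrinsics, pixels), "k1" (the pictures are not rectified: a ray, as slopes to the right and down, at radius r is drawn at 1 + k1 r^2 times it, then the intrinsics apply), "R" (3x3) and "t" (3): a world point X has camera coordinates R X + t. Camera axes: x right, y down, z forward; pixel columns grow to the right and rows downward; lengths in m; the calibration is good to about 2 mm. A picture is of the moment at which its call begins: read the wrist's pose just before it. calibration takes no time and is no camera call; for the wrist camera it gives the pose at the moment of the call.
- job_done(): hands the job in; it is judged then, once.
The state is a dict: "time": time; "joint_pos": joint angles; "joint_vel": joint speeds; "joint_efforts": joint torques, N m; "tool_pos": TCP position; "tool_rot": TCP orientation; "contact_force": force on the tool from outside, world axes, zero at the start; "ft_torque": the same for the moment, N m; "gripper_width": opening from 0.0 (shut) to 1.0 (fully open); "grasp_force": force on a finger pad.
Only numpy, scipy, OpenCV 4.12 (cv2) and the standard library are available. Lean on these libraries where they do the work, as an engineer would, in place of code of your own. Each camera call takes 0.05 s, during which the arm holds its last target. There are 200 camera calls.

## Working session

There is one attempt and no reset: what is moved stays moved. The work goes in short steps, Python scripts to look and compute and a tool call to move; the robot and the scene stay as the last step left them, time stands still between calls to the robot, and variables do not carry over. Pictures are saved under pics/ and viewed, at most 10 in all, crops included, and the job is handed in when it is done.

Besides the shell and the picture viewer there is one more tool, called after "Emit:" by a JSON object that holds its "op" and its "data", one argument or row to a line. send_rows: Moves the arm, as the interface text tells. Scaled input: -1 to 1 covers 15 cm each way for a shift and pi/4 rad each way for a turn. Its arguments: {"type":"object","properties":{"rows":{"type":"array","items":{"type":"object","properties":{"x":{"type":"number","minimum":-1,"maximum":1},"y":{"type":"number","minimum":-1,"maximum":1},"z":{"type":"number","minimum":-1,"maximum":1},"wx":{"type":"number","minimum":-1,"maximum":1},"wy":{"type":"number","minimum":-1,"maximum":1},"wz":{"type":"number","minimum":-1,"maximum":1},"hand":{"type":"number"}}}}},"required":["rows"]}

```bash
ls; mkdir -p pics; python3 - <<'E'
from plant import manip, grab_frame, calibration
import cv2, numpy as np
a=grab_frame("scene");b=grab_frame("top")
cv2.imwrite("pics/scene0.png",a);cv2.imwrite("pics/top0.png",b)
for n in("scene","top"):
  c=calibration(n);print(n,np.round(c["camera_matrix"],1).tolist(),c["k1"],np.round(-np.array(c["R"]).T@c["t"],3))
s=manip.state();print(s["time"],s["tool_pos"],s["tool_rot"],s["gripper_width"],manip.tcp_to_grasp)
E
```

```text
pics
scene [[421.1, 0.0, 252.7], [0.0, 421.1, 190.1], [0.0, 0.0, 1.0]] -0.07999573250998583 [-0.158 -0.66   0.671]
top [[460.3, 0.0, 256.4], [0.0, 460.3, 195.9], [0.0, 0.0, 1.0]] -0.0862434100694153 [ 0.422 -0.263  1.359]
0.1 [0.19270797 0.59396926 0.23020196] [-2.41127877e-04  1.56261503e-01  9.87715302e-01 -8.75228531e-04] 0.9984407629527996 0.0187
```

View pics/scene0.png

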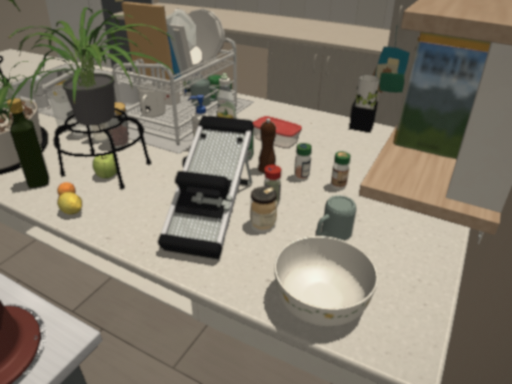

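View pics/top0.png

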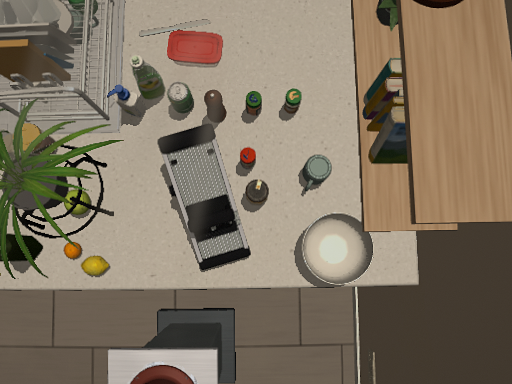

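The scene and top views both show the mandoline: head at about (187,138) in top, foot at (225,258), and the black carriage at about (211,215). I'll take enlarged crops to pick out the features.

```bash
cat > h.py <<'E'
import numpy as np, cv2
from plant import manip, grab_frame, calibration
def ray(c,p):
    K=np.array(c["camera_matrix"]);d=np.array([c["k1"],0,0,0,0.])
    u=cv2.undistortPoints(np.array([[p]],float),K,d)[0,0]
    # exact inverse of 1+k1 r^2 (cv2 iterates the same model)
    R=np.array(c["R"]);v=R.T@np.array([u[0],u[1],1]);return -R.T@np.array(c["t"]),v/np.linalg.norm(v)
def onz(c,p,z):
    o,v=ray(c,p);return o+v*(z-o[2])/v[2]
def tri(rs):
    A=sum(np.eye(3)-np.outer(v,v) for o,v in rs);b=sum((np.eye(3)-np.outer(v,v))@o for o,v in rs)
    X=np.linalg.solve(A,b);return X,[np.linalg.norm((np.eye(3)-np.outer(v,v))@(X-o)) for o,v in rs]
def proj(c,X):
    q=np.array(c["R"])@X+np.array(c["t"]);s=q[:2]/q[2];s=s*(1+c["k1"]*(s@s));K=np.array(c["camera_matrix"]);return K[:2,:2]@s+K[:2,2]
E
python3 - <<'E'
from h import *
a=cv2.imread("pics/scene0.png")[105:265,150:265];b=cv2.imread("pics/top0.png")[115:280,145:275]
A=cv2.resize(a,None,fx=3.4,fy=3.4,interpolation=2);B=cv2.resize(b,None,fx=3.4,fy=3.4,interpolation=2)
h=max(len(A),len(B));A=cv2.copyMakeBorder(A,0,h-len(A),0,0,0);B=cv2.copyMakeBorder(B,0,h-len(B),0,0,0)
m=np.hstack([A,B]);m=np.clip(m.astype(float)*1.5,0,255).astype(np.uint8);print(m.shape,A.shape);cv2.imwrite("pics/crop0.png",m[:600,:835][:,:800] if m.shape[1]>800 else m)
c=calibration("top")
for p in [(256,192),(0,192),(256,0),(187,138),(225,258)]:print(p,onz(c,p,0.1).round(3))
print(proj(c,np.zeros(3)))
E
```

```text
(561, 833, 3) (561, 391, 3)
(256, 192) [ 0.589 -0.279  0.1  ]
(0, 192) [0.598 0.443 0.1  ]
(256, 0) [ 1.162 -0.287  0.1  ]
(187, 138) [ 0.744 -0.087  0.1  ]
(225, 258) [ 0.409 -0.192  0.1  ]
[161.44015096 401.21095382]
```

View pics/crop0.png

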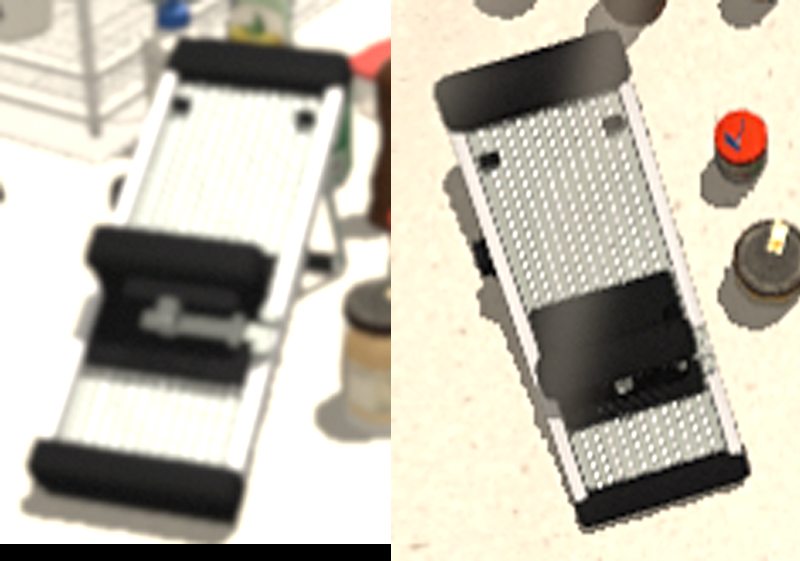

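Crop: tab at scene≈(198.5,196.8) and top≈(213.5,228.2). The stops, the rail ends and the black bar are all clear. Next I triangulate.

```bash
python3 - <<'E'
from h import *
cs,ct=calibration("scene"),calibration("top")
S=lambda p:(150+(p[0]+.5)/3.4-.5,105+(p[1]+.5)/3.4-.5)
T=lambda p:(145+(p[0]-391+.5)/3.4-.5,115+(p[1]+.5)/3.4-.5)
P={"stopL":((180,105),(488,160)),"stopR":((305,120),(613,125)),"tab":((165,305),(624,385)),"railLfoot":((68,440),(580,497)),"railRfoot":((240,465),(738,453)),"railLhead":((170,78),(458,136)),"railRhead":((338,90),(632,86)),
"jar":((390,305),(770,262))}
for k,(s,t) in P.items():
  X,e=tri([ray(cs,S(s)),ray(ct,T(t))]);P[k]=X;print(k,X.round(4),np.round(e,4))
for a,b in(("railLfoot","railLhead"),("railRfoot","railRhead")):
  d=P[b]-P[a];print(np.linalg.norm(d),np.degrees(np.arctan2(d[1],d[0])),np.degrees(np.arcsin(d[2]/np.linalg.norm(d))))
d=P["stopL"]-P["stopR"];print("stops yaw",np.degrees(np.arctan2(-d[0],d[1])),d)
# top-view: yaw from stops & rails
m=(P["railLfoot"]+P["railRfoot"]+P["railLhead"]+P["railRhead"])/4;print(m)
E
```

```text
stopL [ 0.6627 -0.0612  0.1704] [0.0001 0.0001]
stopR [ 0.6894 -0.1583  0.1697] [0.0005 0.0005]
tab [ 0.491  -0.1623  0.1173] [0.0007 0.0007]
railLfoot [ 0.4068 -0.1251  0.0429] [0.0083 0.0083]
railRfoot [ 0.4377 -0.2526  0.0516] [0.0021 0.0021]
railLhead [ 0.6798 -0.0402  0.1816] [0.0005 0.0005]
railRhead [ 0.7152 -0.1738  0.1881] [0.0004 0.0004]
jar [ 0.5916 -0.2817  0.0973] [0.003 0.003]
0.3177346923858741 17.291961784464903 25.874588474127457
0.31910075623044465 15.855275571373348 25.307649853080704
stops yaw 15.353027833246232 [-0.02665315  0.09707441  0.00062816]
[ 0.55986949 -0.14792079  0.11605383]
```

```bash
cat >> h.py <<'E'
from scipy.spatial.transform import Rotation as Ro
def cur():
    s=manip.state();q=np.array(s["tool_rot"]);return np.array(s["tool_pos"]),Ro.from_quat(q[[1,2,3,0]])
YAW=np.radians(15.5)
def axes(yaw=YAW):
    c,s=np.cos(yaw),np.sin(yaw);a=np.radians(25)
    u=np.array([c*np.cos(a),s*np.cos(a),np.sin(a)]);l=np.array([-s,c,0]);return u,l,np.cross(u,l)
def target(tilt,yaw=YAW):
    t=np.radians(tilt);z=np.array([np.sin(t)*np.cos(yaw),np.sin(t)*np.sin(yaw),-np.cos(t)]);y=np.array([-np.sin(yaw),np.cos(yaw),0])
    return Ro.from_matrix(np.c_[np.cross(y,z),y,z])
def sh(R,d): return (R.inv().apply(d)/0.15)
E
python3 - <<'E'
from h import *
p,R=cur();ct=calibration("top");cs=calibration("scene")
print("oil",onz(ct,(15,248),0.15).round(3),"plant",onz(ct,(45,165),.25).round(3),"dome/blender edge",onz(ct,(185,310),.0).round(3))
w1=np.array([.33,.2,.32]);w2=np.array([.42,-.18,.30])
print("s1",sh(R,w1-p)/12,np.linalg.norm(w1-p),"s2",sh(R,w2-w1)/12)
rv=(R.inv()*target(40)).as_rotvec();print("rot",rv,rv/(np.pi/4), np.linalg.norm(rv)/0.125)
rv=(R.inv()*target(0)).as_rotvec();print("rot0",rv/(np.pi/4))
c=calibration("wrist");Rc=np.array(c["R"]);o=-Rc.T@np.array(c["t"]);print("cam in tool",R.inv().apply(o-p).round(3),R.inv().apply(Rc[2]).round(3),R.inv().apply(Rc[0]).round(3),c["camera_matrix"][0][0])
E
```

```text
oil [0.44  0.366 0.15 ] plant [0.643 0.246 0.25 ] dome/blender edge [ 0.26  -0.069  0.   ]
s1 [-0.14010066 -0.1847285  -0.04958298] 0.42676054890342546 s2 [-0.11272714 -0.1853469   0.01142269]
rot [-0.2055064  -0.67855326 -0.55957313] [-0.26165887 -0.86396085 -0.71247064] 7.225685281160456
rot0 [-0.00215614 -0.00092203 -0.74399848]
cam in tool [ 0.078 -0.    -0.143] [-0.309 -0.001  0.951] [-0.001  1.     0.001] 336.2894724544154
```

Emit:
{"op": "send_rows", "data": {
  "rows": [
    {"x":-0.155,"y":-0.205,"z":-0.055,"hand":0},
    {"x":-0.155,"y":-0.205,"z":-0.055,"hand":0},
    {"x":-0.155,"y":-0.205,"z":-0.055,"hand":0},
    {"x":-0.155,"y":-0.205,"z":-0.055,"hand":0},
    {"x":-0.155,"y":-0.205,"z":-0.055,"hand":0},
    {"x":-0.155,"y":-0.205,"z":-0.055,"hand":0},
    {"x":-0.155,"y":-0.205,"z":-0.055,"hand":0},
    {"x":-0.155,"y":-0.205,"z":-0.055,"hand":0},
    {"x":-0.155,"y":-0.205,"z":-0.055,"hand":0},
    {"x":-0.155,"y":-0.205,"z":-0.055,"hand":0}
  ]
}}

```text
invalid input at $.rows[0]: expected keys x, y, z, wx, wy, wz, hand
```

Emit:
{"op": "send_rows", "data": {
  "rows": [
    {"x":-0.145,"y":-0.234,"z":0.01,"hand":0},
    {"x":-0.145,"y":-0.234,"z":0.01,"hand":0},
    {"x":-0.145,"y":-0.234,"z":0.01,"hand":0},
    {"x":-0.145,"y":-0.234,"z":0.01,"hand":0},
    {"x":-0.145,"y":-0.234,"z":0.01,"hand":0},
    {"x":-0.145,"y":-0.234,"z":0.01,"hand":0},
    {"x":-0.145,"y":-0.234,"z":0.01,"hand":0},
    {"x":-0.145,"y":-0.234,"z":0.01,"hand":0},
    {"x":-0.145,"y":-0.234,"z":0.01,"hand":0},
    {"x":-0.145,"y":-0.234,"z":0.01,"hand":0}
  ]
}}

```text
invalid input at $.rows[0]: expected keys x, y, z, wx, wy, wz, hand
```

Emit:
{"op": "send_rows", "data": {
  "rows": [
    {"wx":-0.033,"wy":-0.108,"wz":-0.089,"hand":0},
    {"wx":-0.033,"wy":-0.108,"wz":-0.089,"hand":0},
    {"wx":-0.033,"wy":-0.108,"wz":-0.089,"hand":0},
    {"wx":-0.033,"wy":-0.108,"wz":-0.089,"hand":0},
    {"wx":-0.033,"wy":-0.108,"wz":-0.089,"hand":0},
    {"wx":-0.033,"wy":-0.108,"wz":-0.089,"hand":0},
    {"wx":-0.033,"wy":-0.108,"wz":-0.089,"hand":0},
    {"wx":-0.033,"wy":-0.108,"wz":-0.089,"hand":0},
    {"hand":0},
    {"hand":0}
  ]
}}

```text
invalid input at $.rows[0]: expected keys x, y, z, wx, wy, wz, hand
```

```bash
python3 - <<'E'
from h import *
p,R=cur();c=calibration("wrist");a=grab_frame("wrist");cv2.imwrite("pics/w1.png",a)
s=manip.state();print(s["time"],p,s["gripper_width"],s["contact_force"],np.round(s["joint_pos"],2))
rv=(R.inv()*target(40)).as_rotvec();print("rot",rv/(np.pi/4))
import json;json.dump({k:np.array(v).tolist() for k,v in c.items()},open("w1.json","w"))
T=np.array([.491,-.1623,.1173]);print(proj(c,T))
E
```

```text
0.15 [0.19270797 0.59396926 0.23020196] 1.0005639306166878 [-0.60958034  1.25139119  0.74365117] [ 1.14  0.05  1.61  0.    1.48 -0.12]
rot [-0.26165887 -0.86396085 -0.71247064]
[-188.26037301  543.02379582]
```

View pics/w1.png

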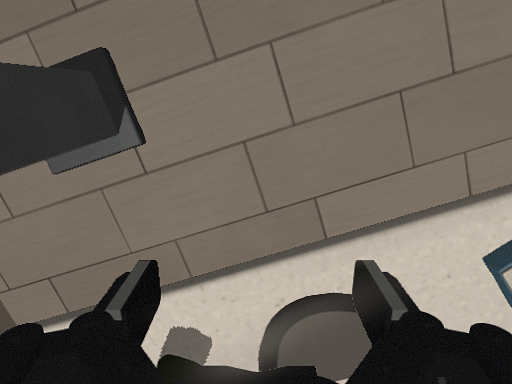

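All seven keys are required in each row, so nothing moved. The wrist view shows only the floor and the fingers, from the start pose.

Emit:
{"op": "send_rows", "data": {
  "rows": [
    {"x":-0.155,"y":-0.205,"z":-0.055,"wx":0,"wy":0,"wz":0,"hand":0},
    {"x":-0.155,"y":-0.205,"z":-0.055,"wx":0,"wy":0,"wz":0,"hand":0},
    {"x":-0.155,"y":-0.205,"z":-0.055,"wx":0,"wy":0,"wz":0,"hand":0},
    {"x":-0.155,"y":-0.205,"z":-0.055,"wx":0,"wy":0,"wz":0,"hand":0},
    {"x":-0.155,"y":-0.205,"z":-0.055,"wx":0,"wy":0,"wz":0,"hand":0},
    {"x":-0.155,"y":-0.205,"z":-0.055,"wx":0,"wy":0,"wz":0,"hand":0},
    {"x":-0.155,"y":-0.205,"z":-0.055,"wx":0,"wy":0,"wz":0,"hand":0},
    {"x":-0.155,"y":-0.205,"z":-0.055,"wx":0,"wy":0,"wz":0,"hand":0},
    {"x":-0.155,"y":-0.205,"z":-0.055,"wx":0,"wy":0,"wz":0,"hand":0},
    {"x":-0.155,"y":-0.205,"z":-0.055,"wx":0,"wy":0,"wz":0,"hand":0}
  ]
}}

```text
time: 0.98
tool_pos: [0.319, 0.2285, 0.314]
tool_rot: [0.0, 0.156, 0.988, 0.0]
contact_force: [0.9, -0.7, 0.2]
gripper_width: 0.499
grasp_force: 0.0
```

Emit:
{"op": "send_rows", "data": {
  "rows": [
    {"x":-0.145,"y":-0.234,"z":0.01,"wx":0,"wy":0,"wz":0,"hand":0},
    {"x":-0.145,"y":-0.234,"z":0.01,"wx":0,"wy":0,"wz":0,"hand":0},
    {"x":-0.145,"y":-0.234,"z":0.01,"wx":0,"wy":0,"wz":0,"hand":0},
    {"x":-0.145,"y":-0.234,"z":0.01,"wx":0,"wy":0,"wz":0,"hand":0},
    {"x":-0.145,"y":-0.234,"z":0.01,"wx":0,"wy":0,"wz":0,"hand":0},
    {"x":-0.145,"y":-0.234,"z":0.01,"wx":0,"wy":0,"wz":0,"hand":0},
    {"x":-0.145,"y":-0.234,"z":0.01,"wx":0,"wy":0,"wz":0,"hand":0},
    {"x":-0.145,"y":-0.234,"z":0.01,"wx":0,"wy":0,"wz":0,"hand":0},
    {"x":-0.145,"y":-0.234,"z":0.01,"wx":0,"wy":0,"wz":0,"hand":0},
    {"x":-0.145,"y":-0.234,"z":0.01,"wx":0,"wy":0,"wz":0,"hand":0}
  ]
}}

```text
time: 1.82
tool_pos: [0.4175, -0.173, 0.2986]
tool_rot: [0.0, 0.157, 0.988, 0.0]
contact_force: [1.3, 0.8, 0.1]
gripper_width: 0.5
grasp_force: 0.0
```

Emit:
{"op": "send_rows", "data": {
  "rows": [
    {"x":0,"y":0,"z":0,"wx":-0.033,"wy":-0.108,"wz":-0.089,"hand":0},
    {"x":0,"y":0,"z":0,"wx":-0.033,"wy":-0.108,"wz":-0.089,"hand":0},
    {"x":0,"y":0,"z":0,"wx":-0.033,"wy":-0.108,"wz":-0.089,"hand":0},
    {"x":0,"y":0,"z":0,"wx":-0.033,"wy":-0.108,"wz":-0.089,"hand":0},
    {"x":0,"y":0,"z":0,"wx":-0.033,"wy":-0.108,"wz":-0.089,"hand":0},
    {"x":0,"y":0,"z":0,"wx":-0.033,"wy":-0.108,"wz":-0.089,"hand":0},
    {"x":0,"y":0,"z":0,"wx":-0.033,"wy":-0.108,"wz":-0.089,"hand":0},
    {"x":0,"y":0,"z":0,"wx":-0.033,"wy":-0.108,"wz":-0.089,"hand":0},
    {"x":0,"y":0,"z":0,"wx":0,"wy":0,"wz":0,"hand":0},
    {"x":0,"y":0,"z":0,"wx":0,"wy":0,"wz":0,"hand":0}
  ]
}}

```text
time: 2.65
tool_pos: [0.4169, -0.1714, 0.2977]
tool_rot: [0.338, -0.124, 0.932, 0.048]
contact_force: [-0.1, -0.3, 0.4]
gripper_width: 0.503
grasp_force: 0.0
```

```bash
cat > look.py <<'E'
from h import *
import json,sys
n=sys.argv[1];p,R=cur();c=calibration("wrist");a=grab_frame("wrist");cv2.imwrite(f"pics/{n}.png",a)
s=manip.state();print(s["time"],p,s["gripper_width"],np.round(s["contact_force"],1),np.round(s["joint_pos"],2))
print("rot to 40",(R.inv()*target(40)).as_rotvec()/(np.pi/4))
json.dump({k:np.array(v).tolist() for k,v in c.items()},open(f"{n}.json","w"))
print(proj(c,np.array([.491,-.1623,.1173])))
E
python3 look.py w2
```

```text
2.7 [ 0.41692828 -0.17135158  0.29770838] 0.5025387281546186 [0.8 0.1 0.3] [-0.96 -0.77  2.24  0.66  1.44 -2.81]
rot to 40 [ 0.00200485 -0.00086245 -0.00836429]
[244.93636504 110.0064146 ]
```

View pics/w2.png

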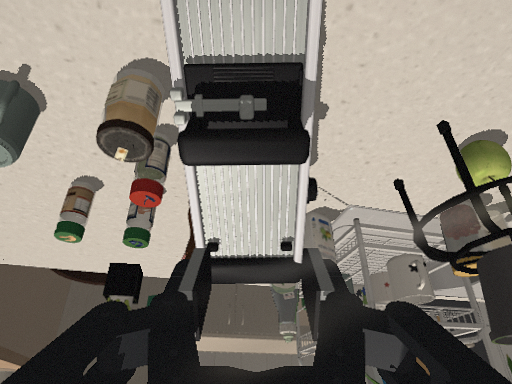

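The wrist view shows the tab at about (247,106), the bar at (246,147) and the stops at (212,247) and (287,245). Both the prediction and the yaw look good. I'll refine with three views.

```bash
python3 - <<'E'
from h import *
import json
a=cv2.imread("pics/w2.png")[55:175,160:330];cv2.imwrite("pics/w2c.png",np.clip(cv2.resize(a,None,fx=4.7,fy=4.7,interpolation=2)*1.6,0,255).astype(np.uint8)[:600])
cs,ct=calibration("scene"),calibration("top");cw=json.load(open("w2.json"))
S=lambda p:(150+(p[0]+.5)/3.4-.5,105+(p[1]+.5)/3.4-.5)
T=lambda p:(145+(p[0]-391+.5)/3.4-.5,115+(p[1]+.5)/3.4-.5)
P={"stopL":((180,105),(488,160),(287,246)),"stopR":((305,120),(613,125),(212,247)),"tab":((165,305),(624,385),(247,104))}
for k,(s,t,w) in P.items():
  X,e=tri([ray(cs,S(s)),ray(ct,T(t)),ray(cw,w)]);P[k]=X;print(k,X.round(4),np.round(e,4))
d=P["stopL"]-P["stopR"];print("stops yaw",np.degrees(np.arctan2(-d[0],d[1])))
# predicted pixels in wrist of grid tab top +-: axes check
u,l,n=axes();X=P["tab"]
for nm,d in {"0":0*u,"L7":.007*l,"R7":-.007*l,"up10":.01*u,"dn10":-.01*u,"bar":.028*u+.034*n,"barL":.028*u+.034*n+.063*l,"barR":.028*u+.034*n-.063*l,"mid-stops":((P["stopL"]+P["stopR"])/2-X)}.items(): print(nm,((proj(cw,X+d)-[160,55])*4.7).round(0),proj(cw,X+d).round(1))
m=(P["stopL"]+P["stopR"])/2-X;print("stops mid rel tab in u,l,n",m@u,m@l,m@n)
E
```

```text
stopL [ 0.6626 -0.0616  0.1712] [0.0006 0.0002 0.0006]
stopR [ 0.6889 -0.1588  0.1715] [0.0013 0.0007 0.0012]
tab [ 0.4904 -0.1615  0.1142] [0.0031 0.0003 0.0033]
stops yaw 15.163176780521859
0 [404. 246.] [245.9 107.4]
L7 [438. 246.] [253.3 107.4]
R7 [369. 247.] [238.5 107.5]
up10 [405. 294.] [246.1 117.6]
dn10 [403. 197.] [245.7  96.9]
bar [403. 444.] [245.7 149.5]
barL [728. 442.] [315.  149.1]
barR [ 78. 447.] [176.6 150.1]
mid-stops [422. 897.] [249.7 245.9]
stops mid rel tab in u,l,n 0.19844106640727735 -2.760440356405845e-05 -0.02951946517294846
```

View pics/w2c.png

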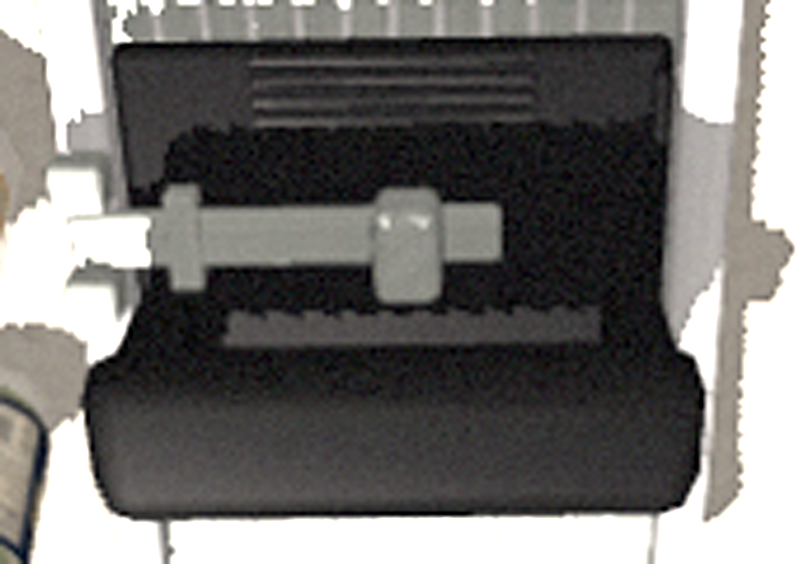

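Enlarged view: the tab's top face is centred at crop (406,257), which is wrist pixel (246.4,109.7). It is 70 px, or 14 mm, wide as expected. The bolt runs to the lugs on the image left, which is robot right.

```bash
cat > to.py <<'E'
from h import *
import sys
# offset from tab in (u,l,n) mm -> tool shift
TAB=np.array(eval(sys.argv[1]));u,l,n=axes(np.radians(15.3));p,R=cur()
for a in sys.argv[2:]:
    o=np.array(eval(a))/1000;X=TAB+o[0]*u+o[1]*l+o[2]*n;print(a,X.round(4),"shift",sh(R,X-p).round(3),np.linalg.norm(X-p).round(3));p=X
E
python3 - <<'E'
from h import *
import json
cs,ct=calibration("scene"),calibration("top");cw=json.load(open("w2.json"))
s=ray(cs,(198.2,194.6));t=ray(ct,(213.2,227.9));w=ray(cw,(246.4,109.7))
for rs in([s,t],[s,w],[t,w],[s,t,w]):
  X,e=tri(rs);print(X.round(4),np.round(e,4))
E
python3 to.py "(.4915,-.162,.116)" "(-6-60*.26,0,-11+60*.966)" "(-6,0,-11)"
```

```text
[ 0.491  -0.1623  0.1166] [0.0007 0.0007]
[ 0.4943 -0.1603  0.1136] [0.0005 0.0005]
[ 0.4905 -0.1614  0.1171] [0.0004 0.0004]
[ 0.4911 -0.1618  0.1164] [0.0011 0.0005 0.0009]
(-6-60*.26,0,-11+60*.966) [ 0.4535 -0.1724  0.1494] shift [ 0.464 -0.076  0.909] 0.154
(-6,0,-11) [ 0.4907 -0.1622  0.1035] shift [-0.    -0.002  0.4  ] 0.06
```

Emit:
{"op": "send_rows", "data": {
  "rows": [
    {"x":0.046,"y":-0.008,"z":0.091,"wx":0,"wy":0,"wz":0,"hand":0},
    {"x":0.046,"y":-0.008,"z":0.091,"wx":0,"wy":0,"wz":0,"hand":0},
    {"x":0.046,"y":-0.008,"z":0.091,"wx":0,"wy":0,"wz":0,"hand":0},
    {"x":0.046,"y":-0.008,"z":0.091,"wx":0,"wy":0,"wz":0,"hand":0},
    {"x":0.046,"y":-0.008,"z":0.091,"wx":0,"wy":0,"wz":0,"hand":0},
    {"x":0.046,"y":-0.008,"z":0.091,"wx":0,"wy":0,"wz":0,"hand":0},
    {"x":0.046,"y":-0.008,"z":0.091,"wx":0,"wy":0,"wz":0,"hand":0},
    {"x":0.046,"y":-0.008,"z":0.091,"wx":0,"wy":0,"wz":0,"hand":0},
    {"x":0.046,"y":-0.008,"z":0.091,"wx":0,"wy":0,"wz":0,"hand":0},
    {"x":0.046,"y":-0.008,"z":0.091,"wx":0,"wy":0,"wz":0,"hand":0}
  ]
}}

```text
time: 3.53
tool_pos: [0.4558, -0.172, 0.1502]
tool_rot: [0.339, -0.127, 0.931, 0.048]
contact_force: [1.0, -0.1, 0.2]
gripper_width: 0.499
grasp_force: 0.0
```

```bash
python3 look.py w3; python3 to.py "(.491,-.162,.1165)" "(-6,0,-11)"
```

```text
3.5833 [ 0.45581776 -0.17197047  0.15019128] 0.49931340209393915 [-0.3  1.2 -1.4] [-0.87 -0.53  2.35  0.71  1.11 -2.97]
rot to 40 [ 3.82338505e-03  9.38191200e-04 -7.76429461e-05]
[257.46427018 233.5208816 ]
(-6,0,-11) [ 0.4902 -0.1622  0.104 ] shift [-0.005 -0.012  0.373] 0.056
```

View pics/w3.png

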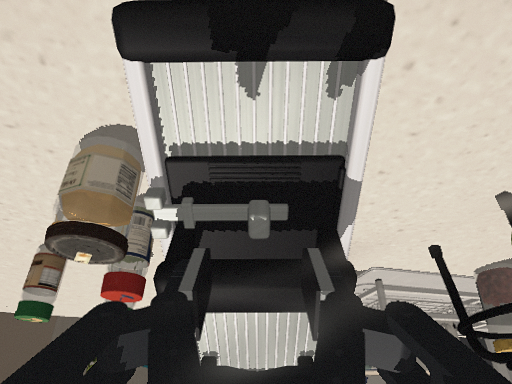

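The wrist view shows the tab between the fingers' lines, at about (259,220). I'll check that pixel against the predicted tab box before descending.

```bash
python3 - <<'E'
from h import *
import json
cw=json.load(open("w3.json"));u,l,n=axes(np.radians(15.3));X=np.array([.491,-.162,.1165])
o=[200,185];f=6
a=cv2.imread("pics/w3.png")[185:275,200:330];A=np.clip(cv2.resize(a,None,fx=f,fy=f,interpolation=2)*1.8,0,255).astype(np.uint8)
for s,col in((1,(0,255,0)),):
  for (du,dl,dn) in [(i,j,k) for i in(-10,10) for j in(-7,7) for k in(0,-22)]:
    q=(proj(cw,X+(du*u+dl*l+dn*n)/1000)-o+.5)*f;cv2.circle(A,tuple(int(v) for v in q),4,(0,255,0) if dn==0 else (0,0,255),1);print(du,dl,dn,(q/f+o).round(1))
cv2.imwrite("pics/w3c.png",A)
E
```

```text
-10 -7 0 [246.9 219.9]
-10 -7 -22 [247.6 199.9]
-10 7 0 [270.2 219.9]
-10 7 -22 [268.9 199.9]
10 -7 0 [247.3 245.2]
10 -7 -22 [247.9 224.1]
10 7 0 [269.3 245.2]
10 7 -22 [268.2 224.1]
```

View pics/w3c.png

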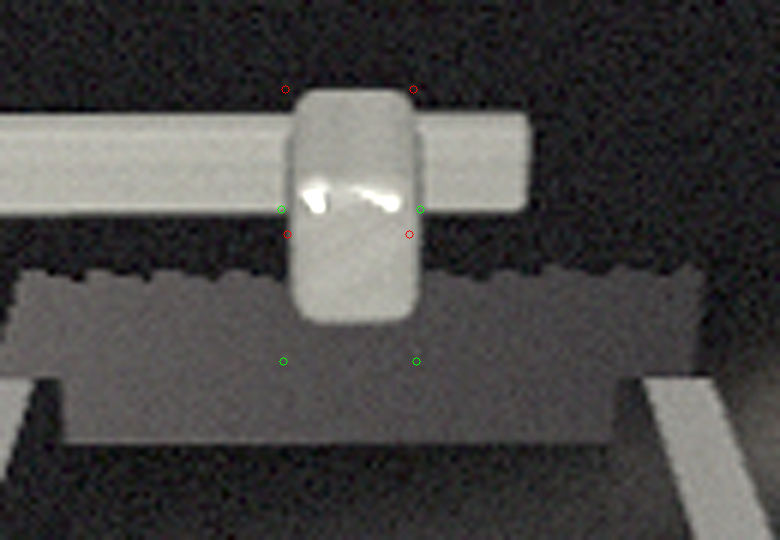

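The tab is within about 3 mm of the prediction: about 0.5 mm left and 2 mm down-ramp of it. I'll descend with that correction.

```bash
python3 to.py "(.491,-.162,.1165)" "(-8,0.5,-11)"
```

```text
(-8,0.5,-11) [ 0.4884 -0.1622  0.1031] shift [ 0.008 -0.009  0.37 ] 0.056
```

Emit:
{"op": "send_rows", "data": {
  "rows": [
    {"x":0.001,"y":-0.001,"z":0.041,"wx":0,"wy":0,"wz":0,"hand":0},
    {"x":0.001,"y":-0.001,"z":0.041,"wx":0,"wy":0,"wz":0,"hand":0},
    {"x":0.001,"y":-0.001,"z":0.041,"wx":0,"wy":0,"wz":0,"hand":0},
    {"x":0.001,"y":-0.001,"z":0.041,"wx":0,"wy":0,"wz":0,"hand":0},
    {"x":0.001,"y":-0.001,"z":0.041,"wx":0,"wy":0,"wz":0,"hand":0},
    {"x":0.001,"y":-0.001,"z":0.041,"wx":0,"wy":0,"wz":0,"hand":0},
    {"x":0.001,"y":-0.001,"z":0.041,"wx":0,"wy":0,"wz":0,"hand":0},
    {"x":0.001,"y":-0.001,"z":0.041,"wx":0,"wy":0,"wz":0,"hand":0},
    {"x":0,"y":-0.001,"z":0.041,"wx":0,"wy":0,"wz":0,"hand":0},
    {"x":0,"y":0,"z":0,"wx":0,"wy":0,"wz":0,"hand":0}
  ]
}}

```text
time: 4.42
tool_pos: [0.4883, -0.1637, 0.1054]
tool_rot: [0.339, -0.126, 0.931, 0.049]
contact_force: [0.4, -0.6, -0.0]
gripper_width: 0.501
grasp_force: 0.0
```

Emit:
{"op": "send_rows", "data": {
  "rows": [
    {"x":0,"y":0,"z":0,"wx":0,"wy":0,"wz":0,"hand":-0.3},
    {"x":0,"y":0,"z":0,"wx":0,"wy":0,"wz":0,"hand":-0.5},
    {"x":0,"y":0,"z":0,"wx":0,"wy":0,"wz":0,"hand":-0.5},
    {"x":0,"y":0,"z":0,"wx":0,"wy":0,"wz":0,"hand":-1},
    {"x":0,"y":0,"z":0,"wx":0,"wy":0,"wz":0,"hand":-1},
    {"x":0,"y":0,"z":0,"wx":0,"wy":0,"wz":0,"hand":-1},
    {"x":0,"y":0,"z":0,"wx":0,"wy":0,"wz":0,"hand":-1},
    {"x":0,"y":0,"z":0,"wx":0,"wy":0,"wz":0,"hand":-1},
    {"x":0,"y":0,"z":0,"wx":0,"wy":0,"wz":0,"hand":-1},
    {"x":0,"y":0,"z":0,"wx":0,"wy":0,"wz":0,"hand":-1}
  ]
}}

```text
time: 5.25
tool_pos: [0.4884, -0.1644, 0.1068]
tool_rot: [0.34, -0.126, 0.931, 0.048]
contact_force: [0.4, 0.2, -0.3]
gripper_width: 0.001
grasp_force: 0.0
```

```bash
python3 look.py w4; python3 -c "
from h import *
p,R=cur();print(R.as_matrix().round(3))"
```

```text
5.3 [ 0.48841869 -0.16439023  0.10682278] -0.0014833221352217325 [ 0.6  0.1 -0.3] [-0.79 -0.38  2.33  0.76  0.96 -3.01]
rot to 40 [ 0.00319351  0.00219542 -0.00214752]
[261.27586416 286.1951325 ]
[[-0.738 -0.267  0.62 ]
 [-0.203  0.964  0.175]
 [-0.644  0.003 -0.765]]
```

The fingers shut on nothing, so I'll look.

```bash
python3 - <<'E'
import cv2,numpy as np
a=cv2.imread("pics/w4.png")[190:384,130:390];cv2.imwrite("pics/w4c.png",np.clip(cv2.resize(a,None,fx=3,fy=3,interpolation=2)*1.8,0,255).astype(np.uint8))
E
```

```text
(no output)
```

View pics/w4c.png

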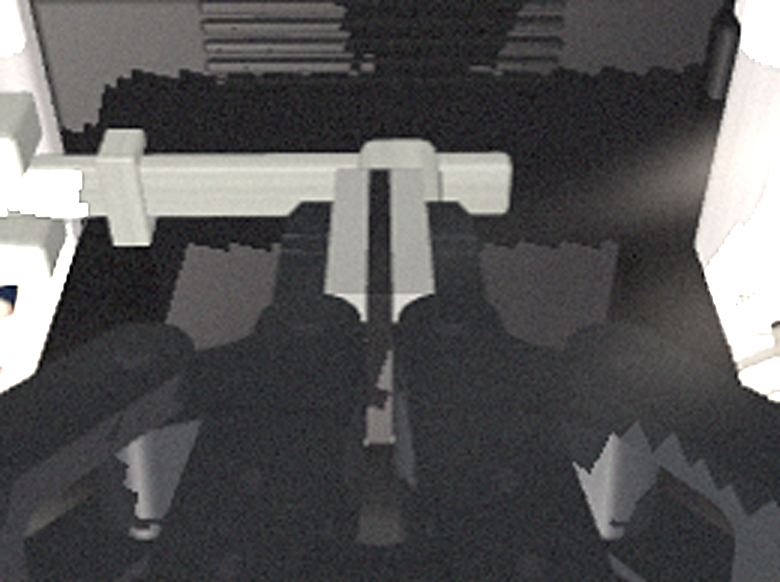

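The shut fingertips at crop (380,170) lie over the tab, above it, so the tab is lower than I estimated. I'll triangulate tab and bolt from the close wrist views.

```bash
python3 - <<'E'
from h import *
import json
C=[json.load(open(f"w{i}.json")) for i in(2,3,4)]
u,l,n=axes(np.radians(15.3));X0=np.array([.491,-.162,.1165])
P={"boltLend upramp top":[(266.4,110.7),(288.2,220),(300.3,260.7)],
"tab upramp top":[(246.4,119.5),(259.2,239.2)],
"tab base down":[(246.4,95),(259.2,200),(262.7,236.7)],
"guide upramp top R":[(160+200/4.7,55+292/4.7),None,(130+150/3,190+245/3)]}
for k,v in P.items():
  X,e=tri([ray(c,p) for c,p in zip(C,v) if p]);d=X-X0;print(k,X.round(4),np.round(e,4),"uln",np.round([d@u*1e3,d@l*1e3,d@n*1e3],1))
print("tcp px w4",proj(C[2],cur()[0]),"seen tip",(130+380/3,190+170/3)); d=cur()[0]-X0;print(np.round([d@u*1e3,d@l*1e3,d@n*1e3],1))
E
```

```text
boltLend upramp top [ 0.5046 -0.1361  0.0971] [0.0004 0.0001 0.0003] uln [  9.8  21.4 -26. ]
tab upramp top [ 0.506  -0.157   0.1138] [0.0002 0.0002] uln [13.1  0.8 -9.1]
tab base down [ 0.497  -0.1595  0.0889] [0.0002 0.0002 0.0001] uln [ -5.8   0.9 -27.7]
guide upramp top R [ 0.5261 -0.1988  0.1017] [0.0002 0.0002] uln [ 15.6 -44.7 -23.7]
tcp px w4 [258.35807667 262.34042298] seen tip (256.6666666666667, 246.66666666666666)
[-7.  -1.6 -7.5]
```

```bash
python3 to.py "(.491,-.162,.1165)" "(-3.5,0.8,-19.5)"; python3 -c "
from h import *
import json
c=json.load(open('w4.json'));p,R=cur()
print(proj(c,p+R.apply([.011,0,0])),proj(c,p+R.apply([.011,0,.0])-R.apply([0,0,.01])))"
```

```text
(-3.5,0.8,-19.5) [ 0.4957 -0.1599  0.0973] shift [-0.001  0.016  0.083] 0.013
[258.41127994 241.215822  ] [258.54642249 251.12214058]
```

Emit:
{"op": "send_rows", "data": {
  "rows": [
    {"x":0,"y":0,"z":0,"wx":0,"wy":0,"wz":0,"hand":0},
    {"x":0,"y":0,"z":0,"wx":0,"wy":0,"wz":0,"hand":0},
    {"x":0,"y":0,"z":0,"wx":0,"wy":0,"wz":0,"hand":0},
    {"x":0,"y":0,"z":0,"wx":0,"wy":0,"wz":0,"hand":0},
    {"x":0,"y":0,"z":0,"wx":0,"wy":0,"wz":0,"hand":0},
    {"x":0,"y":0.004,"z":0.021,"wx":0,"wy":0,"wz":0,"hand":0},
    {"x":0,"y":0.004,"z":0.021,"wx":0,"wy":0,"wz":0,"hand":0},
    {"x":0,"y":0.004,"z":0.021,"wx":0,"wy":0,"wz":0,"hand":0},
    {"x":0,"y":0.004,"z":0.021,"wx":0,"wy":0,"wz":0,"hand":0},
    {"x":0,"y":0,"z":0,"wx":0,"wy":0,"wz":0,"hand":0}
  ]
}}

```text
time: 6.13
tool_pos: [0.4955, -0.1593, 0.0963]
tool_rot: [0.339, -0.126, 0.931, 0.048]
contact_force: [0.5, 0.3, 0.6]
gripper_width: 0.497
grasp_force: 0.0
```

```bash
python3 look.py w5; python3 to.py "(.491,-.162,.1165)" "(-3.5,0.8,-19.5)"
```

```text
6.1833 [ 0.49547686 -0.1592593   0.09626358] 0.5003858853845569 [-0.2 -0.4 -0.7] [-0.77 -0.35  2.33  0.77  0.93 -3.01]
rot to 40 [ 0.00492609  0.001216   -0.00271564]
[254.65608636 304.6170471 ]
(-3.5,0.8,-19.5) [ 0.4957 -0.1599  0.0973] shift [-0.004 -0.004 -0.004] 0.001
```

Emit:
{"op": "send_rows", "data": {
  "rows": [
    {"x":0,"y":0,"z":0,"wx":0,"wy":0,"wz":0,"hand":-0.3},
    {"x":0,"y":0,"z":0,"wx":0,"wy":0,"wz":0,"hand":-0.5},
    {"x":0,"y":0,"z":0,"wx":0,"wy":0,"wz":0,"hand":-0.6},
    {"x":0,"y":0,"z":0,"wx":0,"wy":0,"wz":0,"hand":-0.8},
    {"x":0,"y":0,"z":0,"wx":0,"wy":0,"wz":0,"hand":-1},
    {"x":0,"y":0,"z":0,"wx":0,"wy":0,"wz":0,"hand":-1},
    {"x":0,"y":0,"z":0,"wx":0,"wy":0,"wz":0,"hand":-1},
    {"x":0,"y":0,"z":0,"wx":0,"wy":0,"wz":0,"hand":-1},
    {"x":0,"y":0,"z":0,"wx":0,"wy":0,"wz":0,"hand":-1},
    {"x":0,"y":0,"z":0,"wx":0,"wy":0,"wz":0,"hand":-1}
  ]
}}

```text
time: 7.02
tool_pos: [0.4956, -0.1599, 0.0975]
tool_rot: [0.34, -0.127, 0.931, 0.048]
contact_force: [-6.0, 1.7, 4.3]
gripper_width: 0.134
grasp_force: 58.8
```

Emit:
{"op": "send_rows", "data": {
  "rows": [
    {"x":0,"y":0.012,"z":0,"wx":0,"wy":0,"wz":0,"hand":-1},
    {"x":0,"y":0.012,"z":0,"wx":0,"wy":0,"wz":0,"hand":-1},
    {"x":0,"y":0.012,"z":0,"wx":0,"wy":0,"wz":0,"hand":-1},
    {"x":0,"y":0.012,"z":0,"wx":0,"wy":0,"wz":0,"hand":-1},
    {"x":0,"y":0.012,"z":0,"wx":0,"wy":0,"wz":0,"hand":-1},
    {"x":0,"y":0.012,"z":0,"wx":0,"wy":0,"wz":0,"hand":-1},
    {"x":0,"y":0.012,"z":0,"wx":0,"wy":0,"wz":0,"hand":-1},
    {"x":0,"y":0.012,"z":0,"wx":0,"wy":0,"wz":0,"hand":-1},
    {"x":0,"y":0.012,"z":0,"wx":0,"wy":0,"wz":0,"hand":-1},
    {"x":0,"y":0,"z":0,"wx":0,"wy":0,"wz":0,"hand":-1}
  ]
}}

```text
time: 7.85
tool_pos: [0.4912, -0.1445, 0.0975]
tool_rot: [0.34, -0.126, 0.931, 0.047]
contact_force: [-5.8, -2.7, 3.5]
gripper_width: 0.138
grasp_force: 59.1
```

```bash
python3 look.py w6
```

```text
7.9 [ 0.49123623 -0.14454586  0.09754565] 0.13788643506110454 [-5.9 -2.5  3.8] [-0.75 -0.39  2.35  0.76  0.92 -2.98]
rot to 40 [ 0.00165644  0.00207731 -0.00127349]
[219.07520718 301.78214846]
```

Emit:
{"op": "send_rows", "data": {
  "rows": [
    {"x":0,"y":0.005,"z":0,"wx":0,"wy":0,"wz":0,"hand":-1},
    {"x":0,"y":0.005,"z":0,"wx":0,"wy":0,"wz":0,"hand":-1},
    {"x":0,"y":0.005,"z":0,"wx":0,"wy":0,"wz":0,"hand":-1},
    {"x":0,"y":0.005,"z":0,"wx":0,"wy":0,"wz":0,"hand":-1},
    {"x":0,"y":0,"z":0,"wx":0,"wy":0,"wz":0,"hand":-1},
    {"x":0,"y":0,"z":0,"wx":0,"wy":0,"wz":0,"hand":-1},
    {"x":0,"y":0,"z":0,"wx":0,"wy":0,"wz":0,"hand":-1},
    {"x":0,"y":0,"z":0,"wx":0,"wy":0,"wz":0,"hand":-1},
    {"x":0,"y":0,"z":0,"wx":0,"wy":0,"wz":0,"hand":-1},
    {"x":0,"y":0,"z":0,"wx":0,"wy":0,"wz":0,"hand":-1}
  ]
}}

```text
time: 8.73
tool_pos: [0.491, -0.1439, 0.0976]
tool_rot: [0.34, -0.125, 0.931, 0.044]
contact_force: [1.9, -9.8, -2.8]
gripper_width: 0.135
grasp_force: 58.7
```

Emit:
{"op": "send_rows", "data": {
  "rows": [
    {"x":0,"y":0.007,"z":0,"wx":0,"wy":0,"wz":0,"hand":-1},
    {"x":0,"y":0.007,"z":0,"wx":0,"wy":0,"wz":0,"hand":-1},
    {"x":0,"y":0.007,"z":0,"wx":0,"wy":0,"wz":0,"hand":-1},
    {"x":0,"y":0,"z":0,"wx":0,"wy":0,"wz":0,"hand":-1},
    {"x":0,"y":0,"z":0,"wx":0,"wy":0,"wz":0,"hand":-1},
    {"x":0,"y":0,"z":0,"wx":0,"wy":0,"wz":0,"hand":-1},
    {"x":0,"y":0,"z":0,"wx":0,"wy":0,"wz":0,"hand":-1},
    {"x":0,"y":0,"z":0,"wx":0,"wy":0,"wz":0,"hand":-1},
    {"x":0,"y":0,"z":0,"wx":0,"wy":0,"wz":0,"hand":-1},
    {"x":0,"y":0,"z":0,"wx":0,"wy":0,"wz":0,"hand":-1}
  ]
}}

```text
time: 9.57
tool_pos: [0.4908, -0.1437, 0.0977]
tool_rot: [0.341, -0.124, 0.931, 0.04]
contact_force: [11.7, -18.1, -12.5]
gripper_width: 0.136
grasp_force: 58.7
```

```bash
python3 look.py w7
```

```text
9.6167 [ 0.49081044 -0.14370956  0.09774017] 0.13799888942149455 [ 11.7 -18.6 -12.5] [-0.74 -0.41  2.36  0.75  0.91 -2.97]
rot to 40 [-0.01686508  0.00235416 -0.00198979]
[216.45757132 301.03509963]
```

The lock is at its stop: 18 N and no further motion. Next I release and retract.

Emit:
{"op": "send_rows", "data": {
  "rows": [
    {"x":0,"y":-0.01,"z":0,"wx":0,"wy":0,"wz":0,"hand":-1},
    {"x":0,"y":-0.01,"z":0,"wx":0,"wy":0,"wz":0,"hand":-1},
    {"x":0,"y":0,"z":0,"wx":0,"wy":0,"wz":0,"hand":0},
    {"x":0,"y":0,"z":0,"wx":0,"wy":0,"wz":0,"hand":0},
    {"x":0,"y":0,"z":0,"wx":0,"wy":0,"wz":0,"hand":0},
    {"x":0,"y":0,"z":0,"wx":0,"wy":0,"wz":0,"hand":0},
    {"x":0,"y":0,"z":0,"wx":0,"wy":0,"wz":0,"hand":0},
    {"x":0,"y":0,"z":0,"wx":0,"wy":0,"wz":0,"hand":0},
    {"x":0,"y":0,"z":0,"wx":0,"wy":0,"wz":0,"hand":0},
    {"x":0,"y":0,"z":0,"wx":0,"wy":0,"wz":0,"hand":0}
  ]
}}

```text
time: 10.45
tool_pos: [0.4904, -0.1411, 0.0973]
tool_rot: [0.34, -0.126, 0.931, 0.048]
contact_force: [-0.8, -0.1, -0.2]
gripper_width: 0.496
grasp_force: 0.0
```

Emit:
{"op": "send_rows", "data": {
  "rows": [
    {"x":0,"y":0,"z":-0.05,"wx":0,"wy":0,"wz":0,"hand":0},
    {"x":0,"y":0,"z":-0.05,"wx":0,"wy":0,"wz":0,"hand":0},
    {"x":0,"y":0,"z":-0.1,"wx":0,"wy":0,"wz":0,"hand":0},
    {"x":0,"y":0,"z":-0.1,"wx":0,"wy":0,"wz":0,"hand":0},
    {"x":0,"y":0,"z":-0.1,"wx":0,"wy":0,"wz":0,"hand":0},
    {"x":0,"y":0,"z":-0.1,"wx":0,"wy":0,"wz":0,"hand":0},
    {"x":0,"y":0,"z":-0.1,"wx":0,"wy":0,"wz":0,"hand":0},
    {"x":0,"y":0,"z":-0.1,"wx":0,"wy":0,"wz":0,"hand":0},
    {"x":0,"y":0,"z":0,"wx":0,"wy":0,"wz":0,"hand":0},
    {"x":0,"y":0,"z":0,"wx":0,"wy":0,"wz":0,"hand":0}
  ]
}}

```text
time: 11.28
tool_pos: [0.4253, -0.1605, 0.1788]
tool_rot: [0.34, -0.126, 0.931, 0.046]
contact_force: [-0.1, 1.0, 0.0]
gripper_width: 0.499
grasp_force: 0.0
```

```bash
python3 look.py w8; python3 - <<'E'
from h import *
import json
c=json.load(open("w8.json"));X0=np.array([.491,-.162,.1165]);u,l,n=axes(np.radians(15.3))
g=lambda a,b,d:proj(c,X0+(a*u+b*l+d*n)/1000).round(0)
print("tab locked",g(3.5,.8,-8),"open",g(3.5,18.8,-8),"bar",g(31.5,.8,26),g(31.5,63.8,26),g(31.5,-62.2,26),g(13.5,.8,26),g(49.5,.8,26))
p,R=cur();Rt=Ro.from_matrix(np.c_[l,u,-n]);rv=(R.inv()*Rt).as_rotvec();print("rot",rv/(np.pi/4),np.linalg.norm(rv)/.125)
q=X0+(31.5*u+.8*l+60*n)/1000;print("shift to above bar (current axes)",sh(R,q-p).round(3))
a=cv2.imread("pics/w8.png")[60:260,130:390];cv2.imwrite("pics/w8c.png",np.clip(cv2.resize(a,None,fx=3,fy=3,interpolation=2)*1.6,0,255).astype(np.uint8)[:600])
E
```

```text
11.3333 [ 0.42534995 -0.16045096  0.1787924 ] 0.4997040941876896 [ 0.2  0.4 -0.7] [-0.92 -0.7   2.4   0.69  1.23 -2.93]
rot to 40 [-0.0009486   0.00359981 -0.00135342]
[231.20642816 213.62154255]
tab locked [234. 210.] open [257. 210.] bar [232. 270.] [320. 270.] [145. 269.] [231. 251.] [233. 287.]
rot [0.2670626  0.26032134 1.98923431] 12.716494573461864
shift to above bar (current axes) [-0.364 -0.126  0.25 ]
```

View pics/w8c.png

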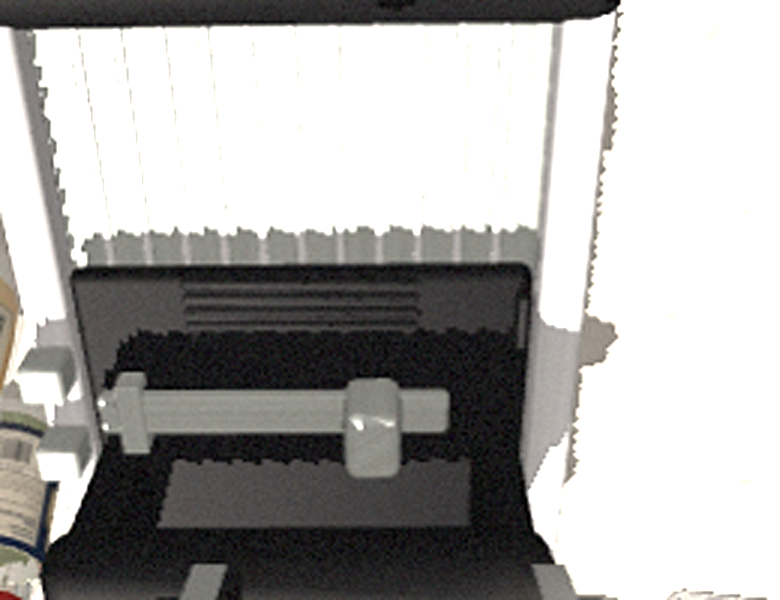

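Crop: the bolt tip now sits left of both lugs, and the tab at (372,440) matches the predicted open position, so the lock is open. Next I move above the bar and turn to grip it fore and aft.

Emit:
{"op": "send_rows", "data": {
  "rows": [
    {"x":-0.073,"y":-0.025,"z":0.05,"wx":0,"wy":0,"wz":0,"hand":0.5},
    {"x":-0.073,"y":-0.025,"z":0.05,"wx":0,"wy":0,"wz":0,"hand":0.5},
    {"x":-0.073,"y":-0.025,"z":0.05,"wx":0,"wy":0,"wz":0,"hand":0.5},
    {"x":-0.073,"y":-0.025,"z":0.05,"wx":0,"wy":0,"wz":0,"hand":0.5},
    {"x":-0.073,"y":-0.025,"z":0.05,"wx":0,"wy":0,"wz":0,"hand":0.5},
    {"x":0,"y":0,"z":0,"wx":0.0205,"wy":0.02,"wz":0.153,"hand":0.5},
    {"x":0,"y":0,"z":0,"wx":0.0205,"wy":0.02,"wz":0.153,"hand":0.5},
    {"x":0,"y":0,"z":0,"wx":0.0205,"wy":0.02,"wz":0.153,"hand":0.5},
    {"x":0,"y":0,"z":0,"wx":0.0205,"wy":0.02,"wz":0.153,"hand":0.5},
    {"x":0,"y":0,"z":0,"wx":0.0205,"wy":0.02,"wz":0.153,"hand":0.5}
  ]
}}

```text
time: 12.17
tool_pos: [0.4938, -0.159, 0.1823]
tool_rot: [0.277, 0.169, 0.94, 0.105]
contact_force: [0.4, 0.0, -0.1]
gripper_width: 0.751
grasp_force: 0.0
```

Emit:
{"op": "send_rows", "data": {
  "rows": [
    {"x":0,"y":0,"z":0,"wx":0.0205,"wy":0.02,"wz":0.153,"hand":0.5},
    {"x":0,"y":0,"z":0,"wx":0.0205,"wy":0.02,"wz":0.153,"hand":0.5},
    {"x":0,"y":0,"z":0,"wx":0.0205,"wy":0.02,"wz":0.153,"hand":0.5},
    {"x":0,"y":0,"z":0,"wx":0.0205,"wy":0.02,"wz":0.153,"hand":0.5},
    {"x":0,"y":0,"z":0,"wx":0.0205,"wy":0.02,"wz":0.153,"hand":0.5},
    {"x":0,"y":0,"z":0,"wx":0.0205,"wy":0.02,"wz":0.153,"hand":0.5},
    {"x":0,"y":0,"z":0,"wx":0.0205,"wy":0.02,"wz":0.153,"hand":0.5},
    {"x":0,"y":0,"z":0,"wx":0.0205,"wy":0.02,"wz":0.153,"hand":0.5},
    {"x":0,"y":0,"z":0,"wx":0,"wy":0,"wz":0,"hand":0.5},
    {"x":0,"y":0,"z":0,"wx":0,"wy":0,"wz":0,"hand":0.5}
  ]
}}

```text
time: 13.0
tool_pos: [0.494, -0.1594, 0.1829]
tool_rot: [0.13, 0.591, 0.777, 0.172]
contact_force: [-0.6, 0.2, -0.7]
gripper_width: 0.747
grasp_force: 0.0
```

```bash
python3 look.py w9; python3 - <<'E'
from h import *
import json
c=json.load(open("w9.json"));X0=np.array([.491,-.162,.1165]);u,l,n=axes(np.radians(15.3));p,R=cur()
rv=(R.inv()*Ro.from_matrix(np.c_[l,u,-n])).as_rotvec();print("rot",rv/(np.pi/4))
g=lambda a,b,d:proj(c,X0+(a*u+b*l+d*n)/1000).round(0).tolist()
print("bar corners L/R, dn/up:",g(13.5,63.8,26),g(13.5,-62,26),g(49.5,63.8,26),g(49.5,-62,26))
q=X0+(31.5*u+.8*l+9*n)/1000;print("shift",sh(R,q-p).round(3))
a=cv2.cvtColor(cv2.imread("pics/w9.png"),cv2.COLOR_BGR2GRAY);m=a<60
for r in range(0,384,16):print(r,"".join("#" if v<25 else "+" if v<60 else "-" if v<120 else "." for v in a[r,::6]))
E
```

```text
13.05 [ 0.49398708 -0.1594222   0.1829011 ] 0.7498072815110889 [-0.3  0.3  0.1] [-0.64 -0.4   2.14  0.37  1.16 -1.02]
rot to 40 [-0.2609098  -0.26386173 -1.98724765]
[206.18640275 220.13425385]
rot [-0.00077675 -0.00351523  0.00414049]
bar corners L/R, dn/up: [220.0, 122.0] [226.0, 327.0] [290.0, 122.0] [283.0, 327.0]
shift [-0.007  0.002  0.332]
0 ...............................................................................-......
16 ...............................................................................----.-.
32 .............................................................................----.+---
48 ..............................................................................--------
64 ------.......................................----....----.----.................-------
80 .-----------.............-----------.------.-.-.....-....--....-................------
96 -----------------..------------.--.-----.-----....----.---.####+++++............------
112 --.--######+..........................................................................
128 ......########-------------
[... 724 characters left out ...]
.....--#+###+--##++++++++++++...---..................-###..-###
272 ...........++++++#-------+#--##+++++--##++++++++++++---+++--+-----------------+#---##+
288 ............+++++......##---##+#......++++++++++.......++++--++......................#
304 ....................#++###-++++......-++++++++++-.....----+--+++++-+--....-...........
320 .........#+######+++++++#+#+#+.........++++++++----.....--++++++++#######++###-......#
336 ......#++#++###++####++###+##...........-.---------......++++##+##+#######+#####......
352 ...######+###++++++#+#+###+###...........-------.........++#++####+++++#++#####+###...
368 #++########++++++#+++#+++++++++..+------...---+++++++...++###+##+++++++++++++####+#+##
```

The bar edges in the wrist image agree with the prediction to a few pixels. I'll descend, then close.

Emit:
{"op": "send_rows", "data": {
  "rows": [
    {"x":-0.001,"y":0.001,"z":0.042,"wx":0,"wy":0,"wz":0,"hand":0.5},
    {"x":-0.001,"y":0.001,"z":0.042,"wx":0,"wy":0,"wz":0,"hand":0.5},
    {"x":-0.001,"y":0,"z":0.042,"wx":0,"wy":0,"wz":0,"hand":0.5},
    {"x":-0.001,"y":0,"z":0.042,"wx":0,"wy":0,"wz":0,"hand":0.5},
    {"x":-0.001,"y":0,"z":0.042,"wx":0,"wy":0,"wz":0,"hand":0.5},
    {"x":-0.001,"y":0,"z":0.041,"wx":0,"wy":0,"wz":0,"hand":0.5},
    {"x":-0.001,"y":0,"z":0.041,"wx":0,"wy":0,"wz":0,"hand":0.5},
    {"x":0,"y":0,"z":0.041,"wx":0,"wy":0,"wz":0,"hand":0.5},
    {"x":0,"y":0,"z":0,"wx":0,"wy":0,"wz":0,"hand":0.5},
    {"x":0,"y":0,"z":0,"wx":0,"wy":0,"wz":0,"hand":0.5}
  ]
}}

```text
time: 13.88
tool_pos: [0.5147, -0.1551, 0.1384]
tool_rot: [0.13, 0.592, 0.776, 0.172]
contact_force: [-0.2, 0.0, -0.7]
gripper_width: 0.752
grasp_force: 0.0
```

Emit:
{"op": "send_rows", "data": {
  "rows": [
    {"x":0,"y":0,"z":0,"wx":0,"wy":0,"wz":0,"hand":0.2},
    {"x":0,"y":0,"z":0,"wx":0,"wy":0,"wz":0,"hand":0},
    {"x":0,"y":0,"z":0,"wx":0,"wy":0,"wz":0,"hand":-0.3},
    {"x":0,"y":0,"z":0,"wx":0,"wy":0,"wz":0,"hand":-0.3},
    {"x":0,"y":0,"z":0,"wx":0,"wy":0,"wz":0,"hand":-0.3},
    {"x":0,"y":0,"z":0,"wx":0,"wy":0,"wz":0,"hand":-0.3},
    {"x":0,"y":0,"z":0,"wx":0,"wy":0,"wz":0,"hand":-0.3},
    {"x":0,"y":0,"z":0,"wx":0,"wy":0,"wz":0,"hand":-0.3},
    {"x":0,"y":0,"z":0,"wx":0,"wy":0,"wz":0,"hand":-0.3},
    {"x":0,"y":0,"z":0,"wx":0,"wy":0,"wz":0,"hand":-0.3}
  ]
}}

```text
time: 14.72
tool_pos: [0.5148, -0.1556, 0.1397]
tool_rot: [0.131, 0.592, 0.777, 0.172]
contact_force: [-5.3, 0.1, 5.8]
gripper_width: 0.405
grasp_force: 61.0
```

Emit:
{"op": "send_rows", "data": {
  "rows": [
    {"x":0,"y":0.02,"z":0,"wx":0,"wy":0,"wz":0,"hand":-0.3},
    {"x":0,"y":0.04,"z":0,"wx":0,"wy":0,"wz":0,"hand":-0.3},
    {"x":0,"y":0.05,"z":0,"wx":0,"wy":0,"wz":0,"hand":-0.3},
    {"x":0,"y":0.05,"z":0,"wx":0,"wy":0,"wz":0,"hand":-0.3},
    {"x":0,"y":0.05,"z":0,"wx":0,"wy":0,"wz":0,"hand":-0.3},
    {"x":0,"y":0.05,"z":0,"wx":0,"wy":0,"wz":0,"hand":-0.3},
    {"x":0,"y":0.05,"z":0,"wx":0,"wy":0,"wz":0,"hand":-0.3},
    {"x":0,"y":0.05,"z":0,"wx":0,"wy":0,"wz":0,"hand":-0.3},
    {"x":0,"y":0.04,"z":0,"wx":0,"wy":0,"wz":0,"hand":-0.3},
    {"x":0,"y":0.02,"z":0,"wx":0,"wy":0,"wz":0,"hand":-0.3}
  ]
}}

```text
time: 15.55
tool_pos: [0.5698, -0.1398, 0.1664]
tool_rot: [0.13, 0.591, 0.777, 0.172]
contact_force: [-9.1, 1.0, 7.5]
gripper_width: 0.407
grasp_force: 61.4
```

Emit:
{"op": "send_rows", "data": {
  "rows": [
    {"x":0,"y":0.04,"z":0,"wx":0,"wy":0,"wz":0,"hand":-0.3},
    {"x":0,"y":0.05,"z":0,"wx":0,"wy":0,"wz":0,"hand":-0.3},
    {"x":0,"y":0.05,"z":0,"wx":0,"wy":0,"wz":0,"hand":-0.3},
    {"x":0,"y":0.05,"z":0,"wx":0,"wy":0,"wz":0,"hand":-0.3},
    {"x":0,"y":0.05,"z":0,"wx":0,"wy":0,"wz":0,"hand":-0.3},
    {"x":0,"y":0.04,"z":0,"wx":0,"wy":0,"wz":0,"hand":-0.3},
    {"x":0,"y":0.03,"z":0,"wx":0,"wy":0,"wz":0,"hand":-0.3},
    {"x":0,"y":0.02,"z":0,"wx":0,"wy":0,"wz":0,"hand":-0.3},
    {"x":0,"y":0.01,"z":0,"wx":0,"wy":0,"wz":0,"hand":-0.3},
    {"x":0,"y":0,"z":0,"wx":0,"wy":0,"wz":0,"hand":-0.3}
  ]
}}

```text
time: 16.38
tool_pos: [0.6142, -0.127, 0.1879]
tool_rot: [0.13, 0.591, 0.777, 0.173]
contact_force: [-6.9, 4.2, 6.1]
gripper_width: 0.406
grasp_force: 61.2
```

Emit:
{"op": "send_rows", "data": {
  "rows": [
    {"x":0,"y":0.01,"z":0,"wx":0,"wy":0,"wz":0,"hand":-0.3},
    {"x":0,"y":0.01,"z":0,"wx":0,"wy":0,"wz":0,"hand":-0.3},
    {"x":0,"y":0.01,"z":0,"wx":0,"wy":0,"wz":0,"hand":-0.3},
    {"x":0,"y":0.01,"z":0,"wx":0,"wy":0,"wz":0,"hand":-0.3},
    {"x":0,"y":0,"z":0,"wx":0,"wy":0,"wz":0,"hand":-0.3},
    {"x":0,"y":0,"z":0,"wx":0,"wy":0,"wz":0,"hand":-0.3},
    {"x":0,"y":0,"z":0,"wx":0,"wy":0,"wz":0,"hand":-0.3},
    {"x":0,"y":0,"z":0,"wx":0,"wy":0,"wz":0,"hand":-0.3},
    {"x":0,"y":0,"z":0,"wx":0,"wy":0,"wz":0,"hand":-0.3},
    {"x":0,"y":0,"z":0,"wx":0,"wy":0,"wz":0,"hand":-0.3}
  ]
}}

```text
time: 17.22
tool_pos: [0.6181, -0.1259, 0.1898]
tool_rot: [0.129, 0.592, 0.777, 0.172]
contact_force: [-14.1, 1.5, 7.8]
gripper_width: 0.406
grasp_force: 61.8
```

Emit:
{"op": "send_rows", "data": {
  "rows": [
    {"x":0,"y":0.008,"z":0,"wx":0,"wy":0,"wz":0,"hand":-0.3},
    {"x":0,"y":0.008,"z":0,"wx":0,"wy":0,"wz":0,"hand":-0.3},
    {"x":0,"y":0.008,"z":0,"wx":0,"wy":0,"wz":0,"hand":-0.3},
    {"x":0,"y":0,"z":0,"wx":0,"wy":0,"wz":0,"hand":-0.3},
    {"x":0,"y":0,"z":0,"wx":0,"wy":0,"wz":0,"hand":-0.3},
    {"x":0,"y":0,"z":0,"wx":0,"wy":0,"wz":0,"hand":-0.3},
    {"x":0,"y":0,"z":0,"wx":0,"wy":0,"wz":0,"hand":-0.3},
    {"x":0,"y":0,"z":0,"wx":0,"wy":0,"wz":0,"hand":-0.3},
    {"x":0,"y":0,"z":0,"wx":0,"wy":0,"wz":0,"hand":-0.3},
    {"x":0,"y":0,"z":0,"wx":0,"wy":0,"wz":0,"hand":-0.3}
  ]
}}

```text
time: 18.05
tool_pos: [0.6182, -0.1258, 0.1898]
tool_rot: [0.126, 0.592, 0.778, 0.169]
contact_force: [-32.1, -1.8, 13.6]
gripper_width: 0.408
grasp_force: 63.0
```

Emit:
{"op": "send_rows", "data": {
  "rows": [
    {"x":0,"y":-0.008,"z":0,"wx":0,"wy":0,"wz":0,"hand":-0.3},
    {"x":0,"y":-0.008,"z":0,"wx":0,"wy":0,"wz":0,"hand":-0.3},
    {"x":0,"y":0,"z":0,"wx":0,"wy":0,"wz":0,"hand":0.5},
    {"x":0,"y":0,"z":0,"wx":0,"wy":0,"wz":0,"hand":0.5},
    {"x":0,"y":0,"z":0,"wx":0,"wy":0,"wz":0,"hand":0.5},
    {"x":0,"y":0,"z":0,"wx":0,"wy":0,"wz":0,"hand":0.5},
    {"x":0,"y":0,"z":0,"wx":0,"wy":0,"wz":0,"hand":0.5},
    {"x":0,"y":0,"z":0,"wx":0,"wy":0,"wz":0,"hand":0.5},
    {"x":0,"y":0,"z":0,"wx":0,"wy":0,"wz":0,"hand":0.5},
    {"x":0,"y":0,"z":0,"wx":0,"wy":0,"wz":0,"hand":0.5}
  ]
}}

```text
time: 18.88
tool_pos: [0.6209, -0.1262, 0.1902]
tool_rot: [0.131, 0.592, 0.776, 0.173]
contact_force: [-0.3, 0.9, 0.4]
gripper_width: 0.747
grasp_force: 0.0
```

Emit:
{"op": "send_rows", "data": {
  "rows": [
    {"x":0,"y":0,"z":-0.04,"wx":0,"wy":0,"wz":0,"hand":0.5},
    {"x":0,"y":0,"z":-0.06,"wx":0,"wy":0,"wz":0,"hand":0.5},
    {"x":0,"y":0,"z":-0.1,"wx":0,"wy":0,"wz":0,"hand":0.5},
    {"x":0,"y":0,"z":-0.1,"wx":0,"wy":0,"wz":0,"hand":0.5},
    {"x":0,"y":0,"z":-0.1,"wx":0,"wy":0,"wz":0,"hand":0.5},
    {"x":0,"y":0,"z":-0.1,"wx":0,"wy":0,"wz":0,"hand":0.5},
    {"x":0,"y":0,"z":-0.1,"wx":0,"wy":0,"wz":0,"hand":0.5},
    {"x":0,"y":0,"z":-0.1,"wx":0,"wy":0,"wz":0,"hand":0.5},
    {"x":0,"y":0,"z":0,"wx":0,"wy":0,"wz":0,"hand":0.5},
    {"x":0,"y":0,"z":0,"wx":0,"wy":0,"wz":0,"hand":0.5}
  ]
}}

```text
time: 19.72
tool_pos: [0.5783, -0.1385, 0.2873]
tool_rot: [0.133, 0.592, 0.776, 0.173]
contact_force: [-0.3, -0.3, -0.5]
gripper_width: 0.75
grasp_force: 0.0
```

```bash
python3 - <<'E'
from h import *
X0=np.array([.491,-.162,.1165]);u,l,n=axes(np.radians(15.3))
c=calibration("wrist");a=grab_frame("wrist");cv2.imwrite("pics/w10.png",a)
t=grab_frame("top");cv2.imwrite("pics/top1.png",t);s=manip.state();print(s["time"],s["contact_force"].round(1) if hasattr(s["contact_force"],"round") else s["contact_force"],s["tool_pos"])
g=lambda a,b,d:proj(c,X0+(a*u+b*l+d*n)/1000).round(0).tolist()
print("wrist: tab top centre open/locked@120",g(123.5,18.8,-8),g(123.5,.8,-8),"bar dn/up mid",g(133.5,.8,26),g(169.5,.8,26),"tab open box",g(113.5,12,-8),g(133.5,26,-8))
# lock tab/bolt: bright grey steel on black plate, near prediction
G=cv2.cvtColor(a,cv2.COLOR_BGR2GRAY);q=g(123.5,18.8,-8);x,y=int(q[0]),int(q[1])
for r in range(max(0,y-60),min(384,y+100),6):print(r,"".join("#" if v<25 else "+" if v<60 else "-" if v<120 else "." for v in G[r,max(0,x-70):x+130:3]))
t0=cv2.imread("pics/top0.png");d=cv2.absdiff(t0,t).max(2)>45
nn,_,st,_=cv2.connectedComponentsWithStats(d.astype(np.uint8));print([r.tolist() for r in st[1:] if r[4]>25])
E
```

```text
19.8167 [-1.  -0.9  0.3] [ 0.5777596  -0.13793719  0.28461082]
wrist: tab top centre open/locked@120 [217.0, 165.0] [217.0, 186.0] bar dn/up mid [226.0, 199.0] [276.0, 199.0] tab open box [205.0, 173.0] [229.0, 156.0]
105 .................................................................-#
111 -----------------------------------++++--------.----..........--##+
117 ---------+++++++##############++++#+++++++++++++#+++#+++......--##+
123 --.......++++++#############++++++++++++++++++++++++##++......-+##+
129 ---------##++++#####+####+##+#+++++++++++++++++++++#-+++......-###+
135 --.......###+++#############+++++++++++++++++++++++#.........--###+
141 .--------+###++++##+++-----##+++++++++++++++++++++++.........--###+
147 .......---####+#####+#-----#+#+++++++++++++++++++++-..........-###+
153 .........-#+++++######-----###+++++++++++++++++++++..........--###+
159 .........-+++##+#+##-------#+++++++++++++++++++++++..........--###+
165 .........-#++#++###+-------##++++++++++++++++++++++...........-##++
171 ..........++++++####.------##++++++++++++++++++++++.........--+##++
177 .........--+++
[... 463 characters left out ...]
++++++.........--##+++
219 ............++++++#####-----#+++++++++++++++++++++#-........-+##+++
225 ...........-++++++####+-----+++++++++++++++++++++++#+++.....-+##+++
231 ...........-#++++++##-------#++++++++++++++++++++++#+++.....-##++++
237 -..........-#++++++++++-----##++++++++++++++++++++++++-------##++++
243 ............................##++++++++++++#...................+++++
249 ............................#+++++++++++++#....................+---
255 -----------##.......--------##++++++++++++#........-.........------
261 ----------###.........---.--#+#++++++++++++..........----------+---
[[101, 153, 137, 195, 9494], [93, 348, 79, 36, 1812], [48, 360, 44, 24, 608], [150, 366, 13, 11, 69]]
```

The wrist check puts the tab at row 165, the open position, and the plate against both stops. The top view changed only where the arm is.

```bash
python3 -c "
from plant import job_done
print(job_done())"
```

```text
the job is handed in; nothing more can be done
None
```

I slid the lock fully left to its stop and ran the carriage by its handle up against the top stops. It was released there with the lock still open, the robot clear and the things around it not moved, and the job was handed in at about 20 s.

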